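Stand the receiver for the range check and hold the changeover on transmit

TASK

Get the range check going: stand the pocket receiver upright on its thin foot end, aerial up, on the square cork mat and let go of it. Then swing the arm of the spring-return changeover forward, away from you, all the way to its stop and keep holding it there with the fingers: you finish while still holding, because it springs back when let go. Leave the computer mouse, the glasses case and the tumbler where they are.

Things in the scene. Friction and masses are not known exactly. Their poses are not given: they have to be found in the camera images.
- receiver: Loose black pocket receiver, 110 mm (local x) x 56 (y) x 30 (z), about 0.2 kg. Starts lying flat, face up; origin = centre of the 110 x 56 underside; +x points to the aerial end, which is to the robot's right (world -y within 30 deg). A stub aerial (12 mm thick, at y = +14, mid thickness) sticks out 25 mm from that end. The other end is the flat foot, 56 x 30; standing, its x points up.
- receiver_foot (a point): Centre of the receiver's flat foot end (56 x 30 mm): at x = -55 mm, y = 0, z = 15 mm in the receiver's frame.
- mat: Fixed square cork mat, 150 x 150 mm, 3 mm thick; origin = centre of its underside on the table (its top is 3 mm above), local z up.
- changeover: Fixed spring-return switch: grey base 130 (local x) x 90 (y) x 14 mm, upright aluminium hanger plate (5 mm thick, 44 wide, top at z = 131 mm) at y = +31, a dark pivot body, a stop pin and a swinging cage arm. Origin = centre of the base's underside. Local +x is forward, the way the arm is wound: away from the robot within 30 deg.
- changeover_pivot (a point): Axis of the cage arm: at x = +30 mm, y = 0, z = 85 mm in the changeover's frame; the axis is horizontal, along the changeover's local y.
- cage_bar (a point): Centre of the black cross-bar at the free end of the cage arm: 120 mm from the pivot axis, a bar 20 mm in diameter and 60 mm long, parallel to the axis (changeover's local y), with nothing behind (-x) or above it. Below it are the arm's two steel plates, 14 mm wide, spanning 23 mm along the axis.
- cage (a joint): Angle of the cage arm, rad. 0 = at rest, pointing up but leaning 0.90 rad from vertical to the changeover's -x (towards the robot); grows as the bar swings over the top to +x; 1.05 = stop, leaning 0.15 rad past vertical to +x. A spring always pulls it back to 0: about 3 N at the bar at rest, 7 to 8 N at the stop.
- mouse: Bystander: black computer mouse, 105 x 60 x 31 mm, loose; origin under its centre.
- case: Bystander: blue glasses case, 155 x 60 x 34 mm, loose; origin under its centre.
- tumbler: Bystander: dark steel tumbler, 80 mm in diameter, 150 mm high, loose; origin under its centre.
Mind the look-alikes: they are no part of the job. Of the things that look like the changeover, the larger one is meant. What is shaped like the receiver but orange is not meant.

How it is judged:
By the outcome, as a careful person would: the job done as asked, in the order asked, and still so for the second after the job is handed in, while the arm keeps its last pose, push and grip.
It also fails if it takes over 58 s, if anything falls off the work surface, if the arm or the gripper's body presses on something with over 40 N, if the wrist force passes 120 N, or if a joint passes its speed limit or range.

ROBOT

A 6-joint arm with a two-finger parallel gripper is mounted at the origin on the work surface. World frame = base frame: x ahead of the robot, y to its left, z up, the work surface at z = 0. Lengths are in m, angles in rad, forces in N, time in s.
With the tool pointing down it reaches from about 0.3 to 0.95 m from the base axis. Payload 3.1 kg.
Tool frame: the origin (TCP) lies on the centre line of the jaws, within the pads' length; the fingertips stand 14 mm ahead of it and the grasp point (between the pads) lies 5 mm behind it; z points along the fingers, y is the line along which they close (so a half turn about z gives the same grasp; the last joint's range is limited). The gripper opens to 85 mm and grips with 20 to 120 N. Pads are 22 mm wide; open, the fingers measure 114 mm over their backs; the gripper's body (76 mm by 85 mm) begins 54 mm behind the grasp point. The pads swing forward as they close: fully open they stand 13 mm farther back than shut.
Start: joints at [-1.197, 0.308, 1.634, -0, 1.2, -0.07], TCP at [0.268, -0.564, 0.245] pointing down, gripper open.
Joint ranges: [-3.06, 3.06], [-0.79, 1.96], [0.05, 2.63], [-1.19, 4.34], [0.05, 2.64], [-2.94, 2.94]. Speed limits (rad/s): [2.79, 2.79, 3.14, 3.14, 3.14, 3.14].

INTERFACE

Orientations are given as a rotation vector (axis times angle).
In Python, from cell import sensors, eyes, ticket gives the robot as it stands.
- The arm moves only by the shell command python3 -m crank FILE [OPENING], which reads ROWS from the file FILE. ROWS is a JSON list of rows, 1 to 10 of them, each an object with the fields x, y, z (the shift in shares of the most that a row can go, 1 being 62.5 mm), ax, ay, az (a rotation vector in units of 0.1 rad); a field left out counts as zero; each row shifts and turns the commanded pose from where the row before left it, along the tool's axes as they then stand; what a row does not reach is not made up. A row lasts 1/8 s, in which the tool goes at most 0.0625 m and 0.188 rad, less where a joint would pass 70% of its speed; a pose out of reach is approached as far as the arm can. OPENING is the opening from 0.0 (shut) to 1.0 (fully open), set as the command begins (- or left out keeps the last). The fingers move at their own pace and stop on an object; the grip force is fixed at half the most. Time passes only in rows, so rows that do not move let the fingers close. It prints the time, the measured TCP pose, the force, the opening and the grip force at its end. Input that does not fit is refused with a message, and nothing moves.
- sensors.get_state(): the state, without advancing time (a new reading comes with each control period).
- eyes.read_camera(name): name is "side" or "top"; returns the picture (400x640x3 uint8, blue, green, red); there is no depth.
- eyes.camera_info(name): a dict with "fx", "fy", "cx", "cy" (pixels), "dist_coeffs" ([k1, k2, p1, p2, k3] as OpenCV has them; the pictures are not rectified), "rvec" (rotation vector, rad) and "tvec" (3), from world to camera coordinates, as OpenCV has them. Camera axes: x right, y down, z forward; pixel columns grow to the right and rows downward; lengths in m; the calibration is good to about 2 mm. A picture is of the moment at which its call begins. camera_info takes no time and is no camera call.
- ticket.sign_off(): hands the job in; it is judged then, once.
The state is a dict: "time_s": time; "q": joint angles; "qvel": joint speeds; "joint_efforts": joint torques, N m; "ee_pos": TCP position; "tcp_rot": TCP orientation; "force": force on the tool from outside, world axes, zero at the start; "torque": the same for the moment, N m; "finger_gap": opening from 0.0 (shut) to 1.0 (fully open); "gripper_force": force on a finger pad.
Only numpy, scipy, OpenCV 4.12 (cv2) and the standard library are available. Lean on these libraries where they do the work, as an engineer would, in place of code of your own. Each camera call takes 0.05 s, during which the arm holds its last target. There are 200 camera calls.

## Working session

There is one attempt and no reset: what is moved stays moved. The work goes in short steps, Python scripts to look and compute and a shell command to move; the robot and the scene stay as the last step left them, time stands still between calls to the robot, and variables do not carry over. Pictures are saved under pics/ and viewed, at most 10 in all, crops included, and the job is handed in when it is done.

```bash
mkdir -p pics; ls; python3 - <<'E'
from cell import sensors, eyes
import cv2,json
for n in("top","side"):
    cv2.imwrite(f"pics/{n}0.png",eyes.read_camera(n)); print(n,eyes.camera_info(n))
s=sensors.get_state();print(s)
E
```

```text
pics
top {'fx': 452.33773925722977, 'fy': 452.33773925722977, 'cx': 308.15732623881956, 'cy': 203.31673967329922, 'dist_coeffs': array([-0.06896753,  0.        ,  0.        ,  0.        ,  0.        ]), 'rvec': array([ 2.08822041, -2.13504839,  0.15702037]), 'tvec': array([0.15660362, 0.57170157, 1.11227849])}
side {'fx': 364.0299546826972, 'fy': 364.0299546826972, 'cx': 326.6262889526987, 'cy': 198.71591775605802, 'dist_coeffs': array([-0.05382296,  0.        ,  0.        ,  0.        ,  0.        ]), 'rvec': array([ 0.1939341 , -2.94444326,  0.99670936]), 'tvec': array([0.55437302, 0.02400798, 1.06210168])}
{'time_s': 0.1, 'q': array([-1.19671474e+00,  3.08906482e-01,  1.63507709e+00,  8.74068662e-06,
        1.19971431e+00, -6.97037975e-02]), 'qvel': array([ 0.00022577, -0.00285679, -0.00168404, -0.00064359, -0.00053259,
        0.0001313 ]), 'joint_efforts': array([-4.22253379e-04, -4.16407907e+01, -2.77645558e+01, -1.57976859e-05,
        4.02256352e-03,  1.12557140e-05]), 'ee_pos': array([ 0.26805943, -0.56379012,  0.24416053]), 'tcp_rot': array([-3.06253914e+00, -6.90926999e-01,  4.88364723e-04]), 'force': array([-0.46626832, -1.08360291, -0.01755108]), 'torque': array([-0.01697672,  0.02652188, -0.03450155]), 'gripper_force': 0.0, 'finger_gap': 0.9969055461429964}
```

View pics/top0.png

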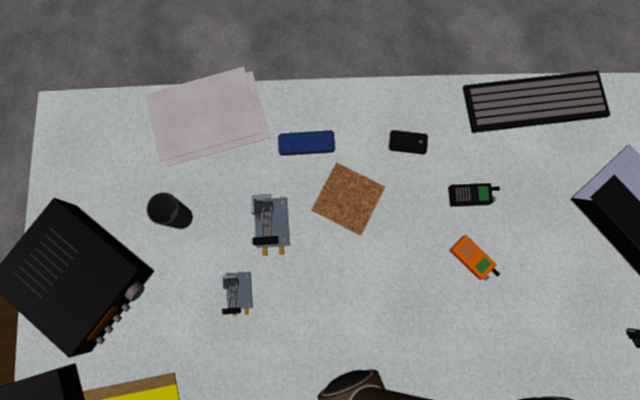

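View pics/side0.png

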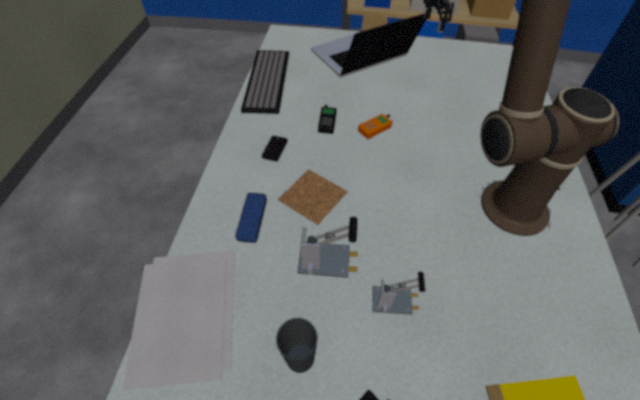

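Top view: receiver at (470,194) with its aerial at (496,189), mat at (348,199), the larger changeover's base at (270,222) with its bar at (265,240), case at (306,142), mouse at (408,142) and tumbler at (170,210). In the side view the bar is at (353,229).

```bash
cat > h.py <<'E'
import numpy as np, cv2
from cell import sensors, eyes
from scipy.spatial.transform import Rotation as R
def ray(n,p):
    c=eyes.camera_info(n);K=np.array([[c['fx'],0,c['cx']],[0,c['fy'],c['cy']],[0,0,1.]])
    u=cv2.undistortPoints(np.array(p,float).reshape(-1,1,2),K,c['dist_coeffs'])[:,0]
    M=cv2.Rodrigues(c['rvec'])[0]
    return -M.T@c['tvec'],np.c_[u,np.ones(len(u))]@M
def onz(n,p,z):
    o,d=ray(n,p);return o+d*((z-o[2])/d[:,2])[:,None]
def two(pt,ps):
    o1,d1=ray('top',pt);o2,d2=ray('side',ps);d1=d1[0];d2=d2[0]
    s=np.linalg.lstsq(np.c_[d1,-d2],o2-o1,rcond=None)[0]
    a=o1+s[0]*d1;b=o2+s[1]*d2;return (a+b)/2,np.linalg.norm(a-b)
def proj(n,P):
    c=eyes.camera_info(n);K=np.array([[c['fx'],0,c['cx']],[0,c['fy'],c['cy']],[0,0,1.]])
    return cv2.projectPoints(np.array(P,float).reshape(-1,1,3),c['rvec'],c['tvec'],K,c['dist_coeffs'])[0][:,0]
def blobs(mask,x0,y0,x1,y1):
    m=np.zeros_like(mask);m[y0:y1,x0:x1]=mask[y0:y1,x0:x1]
    cs=cv2.findContours(m,cv2.RETR_EXTERNAL,cv2.CHAIN_APPROX_NONE)[0]
    return max(cs,key=cv2.contourArea)
E
python3 - <<'E'
from h import *
np.set_printoptions(precision=4,suppress=True)
t=cv2.imread('pics/top0.png');s=cv2.imread('pics/side0.png')
def rect(n,im,mask,box,z,open_=0):
    m=mask.astype(np.uint8)*255
    if open_: m=cv2.morphologyEx(m,cv2.MORPH_OPEN,np.ones((open_,open_),np.uint8))
    c=blobs(m,*box)
    w=onz(n,c.reshape(-1,2),z)
    r=cv2.minAreaRect((w[:,:2]*1000).astype(np.float32));print(n,box,r);return r
for n,im,bx in(('top',t,(300,155,395,240)),('side',s,(270,165,352,226))):
    h=cv2.cvtColor(im,cv2.COLOR_BGR2HSV);m=(h[...,1]>90)&(h[...,0]<25);print('mat');rect(n,im,m,bx,.003)
g=t.max(2)
rect('top',t,(g<100)|((t[...,1].astype(int)-t[...,2])>40),(440,175,510,215),.02,9)
rect('top',t,(g<100),(385,125,432,158),.015)
rect('top',t,(t[...,0]>t[...,2].astype(int)+30),(275,125,340,160),.025)
a=cv2.resize(t[180:265,235:305],None,fx=6,fy=6,interpolation=2)
b=cv2.resize(s[210:285,290:370],None,fx=6,fy=6,interpolation=2)
c=cv2.resize(t[175:215,440:510],None,fx=4,fy=4,interpolation=2)
o=np.zeros((600,800,3),np.uint8);o[:510,:420]=a[:510,:420];o[:450,420:800]=b[:,:380];o[450-10:600,420:700]=c
cv2.imwrite('pics/z.png',o)
E
```

```text
mat
top (300, 155, 395, 240) ((596.058837890625, 38.106842041015625), (147.32647705078125, 146.93238830566406), 61.04241943359375)
mat
side (270, 165, 352, 226) ((596.0637817382812, 41.30206298828125), (142.78024291992188, 142.33505249023438), 61.41503143310547)
top (440, 175, 510, 215) ((595.7251586914062, -286.1435852050781), (114.81597137451172, 59.684017181396484), 88.60321807861328)
top (385, 125, 432, 158) ((746.1412353515625, -130.82247924804688), (104.25419616699219, 60.39596176147461), 81.65097045898438)
top (275, 125, 340, 160) ((749.6578979492188, 148.71597290039062), (57.06809997558594, 149.54273986816406), 1.9682655334472656)
```

View pics/z.png

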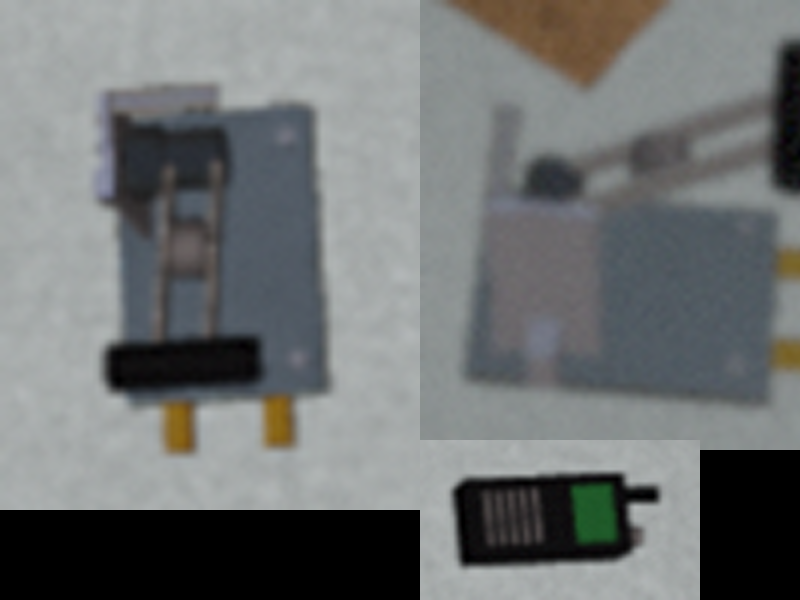

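Zoom of the changeover and receiver. In the crop, the base corners are (312,105), (327,388) and (128,403), the bar ends in the top view are (108,365) and (260,360), and the receiver's aerial is at its upper right.

Units first: shifts go in shares of 62.5 mm and turns go in units of 0.1 rad. So 0.15 rad is 1.5.

```bash
python3 - <<'E'
from h import *
np.set_printoptions(precision=4,suppress=True)
c=np.array([[312,105],[327,388],[128,403]])/6+[235,180]
w=onz('top',c,.014);print(w);ax=w[0]-w[1];print('len',np.linalg.norm(ax),np.linalg.norm(w[1]-w[2]),'yaw',np.degrees(np.arctan2(ax[1],ax[0])))
ctr=(w[0]+w[2])/2;print('centre',ctr)
b,e=two((np.array([184,362])/6+[235,180]),(np.array([793-420,117])/6+[290,210]));print('bar',b,e)
be=onz('top',np.array([[108,365],[260,360]])/6+[235,180],.16);print(be)
# receiver top face corners in crop (440,175) x4 placed at 420,440
r=(np.array([[457,484],[624,475],[630,552],[462,565]])-[420,440])/4+[440,175]
print(onz('top',r,.03),onz('top',r,.015)); print('cam',ray('top',[[0,0]])[0])
E
echo '[{"ay": 1.5},{"ay": 1.5},{"ay": 1.5}]' > rows.txt && python3 -m crank rows.txt; python3 -c "
from cell import sensors;s=sensors.get_state();print(s['q'],s['tcp_rot'])"
```

```text
[[0.5998 0.2016 0.014 ]
 [0.4731 0.1964 0.014 ]
 [0.4683 0.2842 0.014 ]]
len 0.12677351669942302 0.08791301741896744 yaw 2.3593410361941234
centre [0.534  0.2429 0.014 ]
bar [0.4718 0.2416 0.1532] 0.0002497691991914589
[[0.4705 0.2703 0.16  ]
 [0.4711 0.2113 0.16  ]]
[[ 0.6166 -0.2292  0.03  ]
 [ 0.6199 -0.3408  0.03  ]
 [ 0.5681 -0.34    0.03  ]
 [ 0.5623 -0.2283  0.03  ]] [[ 0.6198 -0.2335  0.015 ]
 [ 0.6232 -0.3466  0.015 ]
 [ 0.5707 -0.3457  0.015 ]
 [ 0.5648 -0.2326  0.015 ]]
cam [0.3647 0.1083 1.2016]
time_s: 0.48
ee_pos: [0.2685, -0.5645, 0.2455]
tcp_rot: [-2.896, -0.654, -0.67]
force: [0.2, 0.5, -1.3]
finger_gap: 1.003
gripper_force: 0.0
[-1.40497094  0.36266265  1.62559452  0.45207536  1.31320462 -0.43103935] [-2.89555825 -0.65413987 -0.67002556]
```

```bash
cat >> h.py <<'E'
np.set_printoptions(precision=4,suppress=True)
def plan(p,Rt):
    s=sensors.get_state();Rc=R.from_rotvec(s['tcp_rot']);rv=(Rc.inv()*Rt).as_rotvec()
    n=int(np.ceil(np.linalg.norm(rv)/.185));d=np.array(p)-s['ee_pos']
    print('t',s['time_s'],'q',s['q'],'F',s['force'],'gap',s['finger_gap'])
    print('rot n',n,'total',rv,'per',rv/max(n,1));print('world d',d,'tool-now',Rc.inv().apply(d),'tool-after',Rt.inv().apply(d))
    for f in(.25,.5,.75): print((Rc*R.from_rotvec(rv*f)).apply([0,0,1]),end=' ')
    print()
def frame(y,z):
    y=np.array(y)/np.linalg.norm(y);z=np.array(z)/np.linalg.norm(z)
    return R.from_matrix(np.c_[np.cross(y,z),y,z])
D=np.radians
rc=np.array([.592,-.2846,0]);a=D(-88);xr=np.array([np.cos(a),np.sin(a),0]);yr=np.array([-np.sin(a),np.cos(a),0]);zr=np.array([0,0,1.])
zt=-np.sin(D(30))*xr-np.cos(D(30))*zr;Rg=frame(-yr,zt)
def grasp(xg=.010,zg=.021,up=0): return rc+xr*xg+zr*zg+.005*zt-up*zt
E
python3 -c "
from h import *
plan(grasp(up=.1),Rg)"
```

```text
t 0.475 q [-1.405   0.3627  1.6256  0.4521  1.3132 -0.431 ] F [ 0.1974  0.469  -1.3375] gap 1.002784536027436
rot n 12 total [ 0.0709 -0.6286  2.0347] per [ 0.0059 -0.0524  0.1696]
world d [ 0.3255  0.2224 -0.1423] tool-now [ 0.2875 -0.0611  0.2988] tool-after [-0.1115 -0.3331  0.2287]
[ 0.25    0.1799 -0.9514] [ 0.1078  0.2434 -0.9639] [ 0.0095  0.3609 -0.9326]
```

```bash
r='see rows'; echo '[{"ax": 0.06,"ay": -0.52,"az": 1.7},{"ax": 0.06,"ay": -0.52,"az": 1.7},{"ax": 0.06,"ay": -0.52,"az": 1.7},{"ax": 0.06,"ay": -0.52,"az": 1.7},{"ax": 0.06,"ay": -0.52,"az": 1.7},{"ax": 0.06,"ay": -0.52,"az": 1.7},{"ax": 0.06,"ay": -0.52,"az": 1.7},{"ax": 0.06,"ay": -0.52,"az": 1.7},{"ax": 0.06,"ay": -0.52,"az": 1.7},{"ax": 0.06,"ay": -0.52,"az": 1.7}]' > rows.txt && python3 -m crank rows.txt 1.0 >/dev/null
echo '[{"ax": 0.06,"ay": -0.52,"az": 1.7},{"ax": 0.06,"ay": -0.52,"az": 1.7},{"x": -0.224,"y": -0.6656,"z": 0.4576},{"x": -0.224,"y": -0.6656,"z": 0.4576},{"x": -0.224,"y": -0.6656,"z": 0.4576},{"x": -0.224,"y": -0.6656,"z": 0.4576},{"x": -0.224,"y": -0.6656,"z": 0.4576},{"x": -0.224,"y": -0.6656,"z": 0.4576},{"x": -0.224,"y": -0.6656,"z": 0.4576},{"x": -0.224,"y": -0.6656,"z": 0.4576}]' > rows.txt && python3 -m crank rows.txt
python3 -c "
from h import *
plan(grasp(up=.1),Rg)"
```

```text
time_s: 2.98
ee_pos: [0.5955, -0.3426, 0.1007]
tcp_rot: [-1.958, 1.904, 0.527]
force: [-0.8, -0.6, 1.0]
finger_gap: 1.002
gripper_force: 0.0
t 2.975 q [-0.7442  0.7781  1.3143  0.3665  1.4424  2.2491] F [-0.8192 -0.6097  1.0439] gap 1.0024547690507302
rot n 1 total [-0.0004 -0.0011 -0.0071] per [-0.0004 -0.0011 -0.0071]
world d [-0.0015  0.0006  0.0025] tool-now [-0.0018  0.0015 -0.0019] tool-after [-0.0018  0.0015 -0.0019]
[-0.0171  0.499  -0.8664] [-0.0172  0.4992 -0.8663] [-0.0173  0.4995 -0.8662]
```

Converted, -0.0018 m is -0.0288, 0.0015 m is 0.024.

```bash
echo '[{"x": -0.0288,"y": 0.024},{"z": 0.48},{"z": 0.48},{"z": 0.4},{"z": 0.208},{}]' > rows.txt && python3 -m crank rows.txt
python3 - <<'E'
from h import *
plan(grasp(),Rg)
t=eyes.read_camera('top')[150:270,400:560];s=eyes.read_camera('side')[60:180,260:420]
cv2.imwrite('pics/g1.png',np.hstack([cv2.resize(i,(400,300),interpolation=2) for i in(t,s)]))
E
```

```text
time_s: 3.72
ee_pos: [0.5904, -0.2932, 0.0172]
tcp_rot: [-1.958, 1.905, 0.528]
force: [0.2, 0.8, 1.1]
finger_gap: 1.001
gripper_force: 0.0
t 3.725 q [-0.6997  0.8308  1.4198  0.3968  1.2831  2.2242] F [0.1629 0.7613 1.0853] gap 1.0009117446238063
rot n 1 total [ 0.0005 -0.0003 -0.0075] per [ 0.0005 -0.0003 -0.0075]
world d [ 0.0018  0.0011 -0.0005] tool-now [-0.0007 -0.0019  0.001 ] tool-after [-0.0006 -0.0019  0.001 ]
[-0.0178  0.4995 -0.8661] [-0.0177  0.4996 -0.8661] [-0.0176  0.4996 -0.8661]
```

View pics/g1.png

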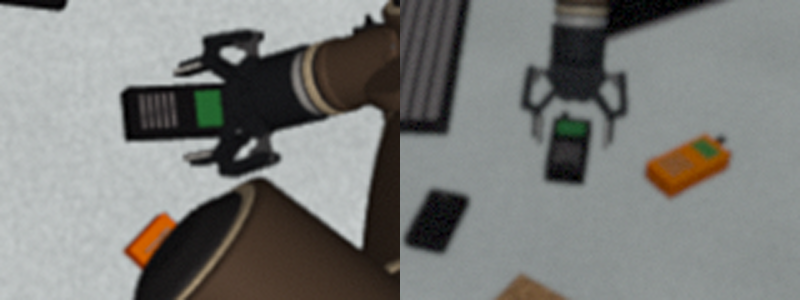

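The fingers straddle the receiver (crop left: tips at (190,70) and (205,158), just on the foot side of the green screen). Closing.

```bash
echo '[{},{},{},{},{},{},{},{}]' > rows.txt && python3 -m crank rows.txt 0.0
```

```text
time_s: 4.82
ee_pos: [0.5929, -0.2952, 0.0197]
tcp_rot: [-1.959, 1.905, 0.519]
force: [2.0, -4.1, 5.1]
finger_gap: 0.645
gripper_force: 67.6
```

```bash
cat > rel.py <<'E'
from h import *
s=sensors.get_state();Rc=R.from_rotvec(s['tcp_rot']);z=Rc.inv().apply([0,0,1]);y=np.array([0,-1.,0]);y-=z*(y@z);y/=np.linalg.norm(y);x=np.cross(y,z)
f=rc-.055*xr+.015*zr;ft=Rc.inv().apply(f-s['ee_pos']);print(x,y,z,ft)
np.savez('rel.npz',A=np.c_[x,y,z],ft=ft)
E
python3 rel.py
echo '[{"x": -0.3472,"z": -0.6},{"x": -0.3472,"z": -0.6},{"x": -0.3472,"z": -0.6},{"ay": 1.745},{"ay": 1.745},{"ay": 1.745},{"az": -1.733},{"az": -1.733},{"az": -1.733},{"az": -1.733}]' > rows.txt && python3 -m crank rows.txt
python3 -c "
from cell import sensors;print(sensors.get_state()['q'])"
echo '[{"az": -1.733},{"az": -1.733},{"az": -1.733},{"az": -1.733},{"az": -1.733},{"az": -1.733},{"az": -1.733},{"az": -1.733},{"az": -1.733},{"az": -1.733}]' > rows.txt && python3 -m crank rows.txt
cat > fin.py <<'E'
from h import *
r=np.load('rel.npz');A=r['A'];ft=r['ft'];ft[1]=0
import sys
ph=D(61);mat=np.array([.596,.0395,.003]);up=float(sys.argv[1])
zs=np.array([-np.cos(ph),-np.sin(ph),0]);xs=np.array([0,0,1.]);ys=np.cross(zs,xs)
Rt=R.from_matrix(np.c_[xs,ys,zs]@A.T)
plan(mat+[0,0,up]-Rt.apply(ft),Rt)
E
python3 fin.py .06
```

```text
[ 0.8683 -0.     -0.4961] [ 0.0006 -1.      0.001 ] [-0.4961 -0.0011 -0.8683] [-0.0547  0.001   0.0366]
time_s: 6.08
ee_pos: [0.5897, -0.2916, 0.1456]
tcp_rot: [2.865, -1.284, -0.011]
force: [-0.2, -0.8, -2.9]
finger_gap: 0.646
gripper_force: 66.7
[-0.52415586  0.4750438   1.61730486 -0.00312168  1.05615958  1.89053027]
time_s: 7.32
ee_pos: [0.5897, -0.2917, 0.1455]
tcp_rot: [-2.831, -1.351, 0.01]
force: [-0.2, 0.2, -2.2]
finger_gap: 0.643
gripper_force: 66.7
t 7.325 q [-0.5244  0.4752  1.6173 -0.003   1.0562  0.1575] F [-0.1858  0.1948 -2.1962] gap 0.6428174095414113
rot n 6 total [ 0.086   1.052  -0.1626] per [ 0.0143  0.1753 -0.0271]
world d [ 0.0041  0.3272 -0.0169] tool-now [ 0.2569 -0.2025  0.0173] tool-after [ 0.1284 -0.1547  0.2587]
[ 0.1354  0.2196 -0.9661] [ 0.2598  0.4284 -0.8654] [ 0.357   0.6129 -0.705 ]
```

```bash
echo '[{"ax": 0.143,"ay": 1.753,"az": -0.271},{"ax": 0.143,"ay": 1.753,"az": -0.271},{"ax": 0.143,"ay": 1.753,"az": -0.271},{"ax": 0.143,"ay": 1.753,"az": -0.271},{"ax": 0.143,"ay": 1.753,"az": -0.271},{"ax": 0.143,"ay": 1.753,"az": -0.271},{}]' > rows.txt && python3 -m crank rows.txt
python3 fin.py .06
echo '[{"x": 0.2928,"y": -0.3536,"z": 0.592},{"x": 0.2928,"y": -0.3536,"z": 0.592},{"x": 0.2928,"y": -0.3536,"z": 0.592},{"x": 0.2928,"y": -0.3536,"z": 0.592},{"x": 0.2928,"y": -0.3536,"z": 0.592},{"x": 0.2928,"y": -0.3536,"z": 0.592},{"x": 0.2928,"y": -0.3536,"z": 0.592},{}]' > rows.txt && python3 -m crank rows.txt
python3 fin.py .03
python3 - <<'E'
from h import *
t=eyes.read_camera('top')[130:270,260:450];s=eyes.read_camera('side')[60:260,220:490]
cv2.imwrite('pics/g2.png',np.hstack([cv2.resize(i,(400,300),interpolation=2) for i in(t,s)]))
E
```

```text
time_s: 8.2
ee_pos: [0.5885, -0.2924, 0.1418]
tcp_rot: [-2.029, -1.182, -1.173]
force: [-0.3, 0.3, -3.8]
finger_gap: 0.641
gripper_force: 66.8
t 8.2 q [-0.9112  0.742   1.556   0.9299  1.4942 -0.8038] F [-0.3031  0.3357 -3.7713] gap 0.6408104086454584
rot n 1 total [ 0.0042  0.0002 -0.0084] per [ 0.0042  0.0002 -0.0084]
world d [ 0.0052  0.3278 -0.0132] tool-now [ 0.1309 -0.1562  0.2572] tool-after [ 0.1322 -0.154   0.2578]
[ 0.4228  0.7583 -0.4962] [ 0.4219  0.7588 -0.4962] [ 0.421   0.7594 -0.4961] 
time_s: 9.2
ee_pos: [0.5954, 0.0392, 0.1298]
tcp_rot: [-2.024, -1.199, -1.174]
force: [-0.5, 0.4, -3.1]
finger_gap: 0.641
gripper_force: 66.8
t 9.2 q [-0.4733  0.5091  2.0291  1.2797  1.1302 -0.8977] F [-0.4586  0.4132 -3.1334] gap 0.6414614420458931
rot n 1 total [0.0008 0.0027 0.0043] per [0.0008 0.0027 0.0043]
world d [-0.0016 -0.0038 -0.0311] tool-now [-0.029   0.0003  0.012 ] tool-after [-0.029   0.0004  0.0119]
[ 0.4201  0.7587 -0.4979] [ 0.4201  0.7591 -0.4973] [ 0.4201  0.7595 -0.4967]
```

View pics/g2.png

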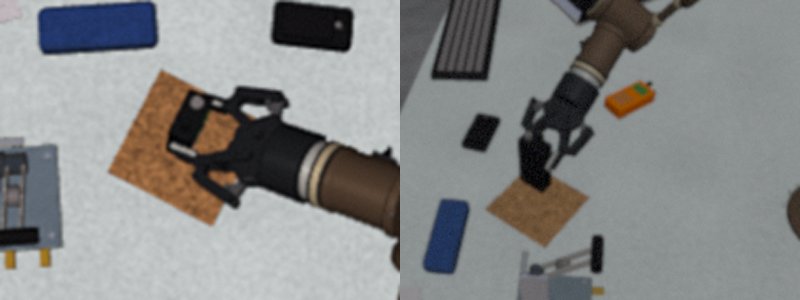

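```bash
python3 - <<'E'
from h import *
r=np.load('rel.npz');A=r['A'];ft=r['ft'];ft[1]=0
s=sensors.get_state();Rc=R.from_rotvec(s['tcp_rot'])
P=[[0,-28,-15],[0,28,-15],[110,28,-15],[110,-28,-15]]
W=s['ee_pos']+Rc.apply(ft+(np.array(P)/1000)@A.T)
print(W); print('side crop px',(proj('side',W)-[220,60])*[400/270,1.5]+[400,0]); print('top crop px',(proj('top',W)-[260,130])*[400/190,300/140])
E
echo '[{"x": -0.464,"z": 0.192,"az": 0.04},{"x": -0.1712,"z": 0.0992},{}]' > rows.txt && python3 -m crank rows.txt
python3 fin.py 0.0
```

```text
[[0.6322 0.0385 0.0649]
 [0.5834 0.0658 0.0645]
 [0.5828 0.0664 0.1745]
 [0.6316 0.0391 0.1749]]
side crop px [[517.7822 179.4035]
 [541.05   193.5132]
 [540.677  152.9452]
 [515.2679 138.3918]]
top crop px [[186.3304 106.5248]
 [165.2065 147.094 ]
 [167.7898 128.3658]
 [191.0442  83.7952]]
time_s: 9.68
ee_pos: [0.5961, 0.0301, 0.0856]
tcp_rot: [-2.031, -1.186, -1.179]
force: [-0.5, 0.0, -2.9]
finger_gap: 0.643
gripper_force: 66.7
t 9.675 q [-0.4892  0.6055  2.0134  1.3132  1.114  -0.982 ] F [-0.4688  0.0261 -2.8732] gap 0.6434337172895792
rot n 1 total [ 0.0084  0.0003 -0.004 ] per [ 0.0084  0.0003 -0.004 ]
world d [-0.0024  0.0053 -0.017 ] tool-now [-0.013  -0.0047  0.0114] tool-after [-0.013  -0.0046  0.0115]
[ 0.4255  0.7567 -0.4963] [ 0.4237  0.7578 -0.4962] [ 0.4219  0.7588 -0.4962]
```

Converted, -0.0047 m is -0.0752, 0.0075 m is 0.12, -0.004 rad is -0.04.

```bash
echo '[{"x": -0.08,"y": -0.0752,"z": 0.12,"ax": 0.08,"az": -0.04},{"x": -0.04,"z": 0.024},{}]' > rows.txt && python3 -m crank rows.txt
python3 fin.py 0.0
python3 - <<'E'
from h import *
t=eyes.read_camera('top')[150:240,300:420];s=eyes.read_camera('side')[120:240,260:420]
cv2.imwrite('pics/g3.png',np.hstack([cv2.resize(i,(400,300),interpolation=2) for i in(t,s)]))
E
```

```text
time_s: 10.05
ee_pos: [0.5942, 0.0366, 0.0752]
tcp_rot: [-2.023, -1.195, -1.175]
force: [-0.1, 0.9, -2.5]
finger_gap: 0.647
gripper_force: 66.8
t 10.05 q [-0.4799  0.6261  2.0136  1.3233  1.109  -1.0058] F [-0.136   0.9331 -2.4718] gap 0.6466037605789218
rot n 1 total [0.0003 0.     0.0019] per [0.0003 0.     0.0019]
world d [-0.0005 -0.0011 -0.0066] tool-now [-0.0063  0.0001  0.0022] tool-after [-0.0063  0.0001  0.0022]
[ 0.4202  0.7598 -0.4961] [ 0.4202  0.7598 -0.4961] [ 0.4201  0.7598 -0.4961]
```

View pics/g3.png

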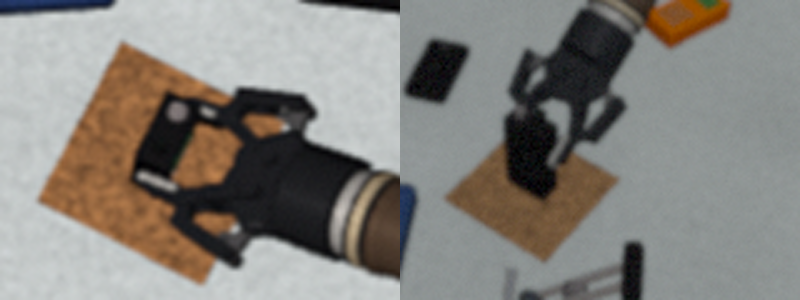

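The receiver is upright over the mat, centred at about (165,135) in the top crop. Lowering gently now.

```bash
for i in 1; do echo '[{"x": -0.0688,"z": 0.0208},{}]' > rows.txt && python3 -m crank rows.txt; done; echo '[{"x": -0.0208,"z": 0.012},{}]' > rows.txt && python3 -m crank rows.txt; python3 fin.py 0.0
```

```text
time_s: 10.4
ee_pos: [0.5936, 0.0355, 0.0705]
tcp_rot: [-2.023, -1.195, -1.175]
force: [0.1, 0.1, -2.9]
finger_gap: 0.64
gripper_force: 66.8
time_s: 10.65
ee_pos: [0.5937, 0.0356, 0.0692]
tcp_rot: [-2.023, -1.195, -1.175]
force: [-0.1, -0.2, -3.7]
finger_gap: 0.647
gripper_force: 66.8
t 10.65 q [-0.4821  0.639   2.0114  1.3266  1.1072 -1.0175] F [-0.1178 -0.1659 -3.7172] gap 0.6468366014814978
rot n 1 total [0.0003 0.0002 0.0018] per [0.0003 0.0002 0.0018]
world d [ 0.     -0.0001 -0.0006] tool-now [-0.0005  0.0001  0.0002] tool-after [-0.0005  0.0001  0.0002]
[ 0.4203  0.7597 -0.4962] [ 0.4202  0.7598 -0.4962] [ 0.4201  0.7598 -0.4961]
```

```bash
echo '[{"x": -0.0208,"z": 0.012},{}]' > rows.txt && python3 -m crank rows.txt | grep -E 'force|ee'; echo '[{"x": -0.0208,"z": 0.012},{}]' > rows.txt && python3 -m crank rows.txt| grep -E 'force|ee'
```

```text
ee_pos: [0.5937, 0.0356, 0.0677]
force: [0.4, 0.3, -2.7]
gripper_force: 66.8
ee_pos: [0.5939, 0.0357, 0.0675]
force: [-3.6, -0.7, 4.7]
gripper_force: 67.5
```

Converted, -0.04 m is -0.64, -0.03 m is -0.48.

```bash
echo '[{},{},{},{},{},{}]' > rows.txt && python3 -m crank rows.txt 1.0; echo '[{"z": -0.24},{"z": -0.48},{"z": -0.64},{"z": -0.64},{}]' > rows.txt && python3 -m crank rows.txt
python3 - <<'E'
from h import *
t=eyes.read_camera('top')[150:240,300:420];s=eyes.read_camera('side')[120:240,260:420]
cv2.imwrite('pics/g4.png',np.hstack([cv2.resize(i,(400,300),interpolation=2) for i in(t,s)]))
E
```

```text
time_s: 11.9
ee_pos: [0.5938, 0.0356, 0.0663]
tcp_rot: [-2.023, -1.195, -1.175]
force: [0.5, 0.2, -0.0]
finger_gap: 0.999
gripper_force: 0.0
time_s: 12.52
ee_pos: [0.542, -0.0629, 0.1303]
tcp_rot: [-2.027, -1.196, -1.18]
force: [-0.5, -0.2, -0.7]
finger_gap: 1.001
gripper_force: 0.0
```

View pics/g4.png

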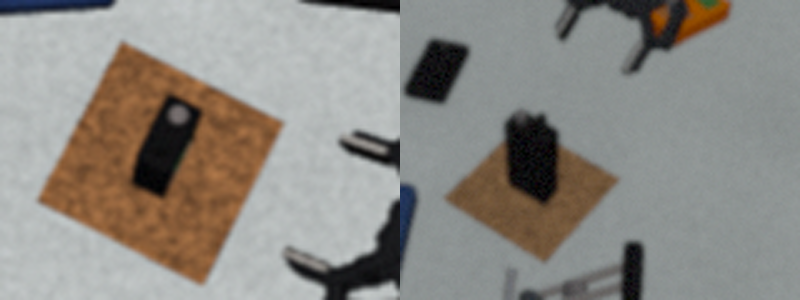

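The receiver stands upright on the mat (top crop (165,145), side crop (530,155)) and is released. On to the changeover.

```bash
echo '[{"x": 0.56,"z": -0.32},{"x": 0.56,"z": -0.32},{"x": 0.56,"z": -0.32},{"ay": -1.75},{"ay": -1.75},{"ay": -1.75},{"ay": -1.75},{"ay": -1.75},{"ay": -1.75}]' > rows.txt && python3 -m crank rows.txt 0.0
cat > sw.py <<'E'
from h import *
import sys
yw=D(2.3);ex=np.array([np.cos(yw),np.sin(yw),0]);ey=np.array([-np.sin(yw),np.cos(yw),0])
rest=np.array([.471,.241,.158]);piv=rest+.094*ex;piv[2]=.085
def bar(q): return piv+.12*(np.sin(q-.9)*ex+np.cos(q-.9)*np.array([0,0,1]))
q,off,dz=map(float,sys.argv[1:4])
Rt=frame(-ey,[0,0,-1]);plan(bar(q)-off*ex+[0,0,dz],Rt)
E
python3 sw.py 0 .06 .12
```

```text
time_s: 13.75
ee_pos: [0.5407, -0.0581, 0.2493]
tcp_rot: [2.701, 1.597, -0.004]
force: [-0.5, 0.7, -0.2]
finger_gap: -0.003
gripper_force: 0.0
t 13.75 q [-0.1846  0.1482  1.822  -0.005   1.1707  0.3202] F [-0.4774  0.6932 -0.223 ] gap -0.0026377899268225824
rot n 6 total [0.004  0.0026 1.0278] per [0.0007 0.0004 0.1713]
world d [-0.1296  0.2967  0.0303] tool-now [ 0.1974 -0.2565 -0.0317] tool-after [-0.1176 -0.3017 -0.0303]
[-0.0005 -0.0035 -1.    ] [-0.0007 -0.0023 -1.    ] [-0.0005 -0.0011 -1.    ]
```

```bash
echo '[{"az": 1.713},{"az": 1.713},{"az": 1.713},{"az": 1.713},{"az": 1.713},{"az": 1.713}]' > rows.txt && python3 -m crank rows.txt>/dev/null
echo '[{"x": -0.2688,"y": -0.6896,"z": -0.0688},{"x": -0.2688,"y": -0.6896,"z": -0.0688},{"x": -0.2688,"y": -0.6896,"z": -0.0688},{"x": -0.2688,"y": -0.6896,"z": -0.0688},{"x": -0.2688,"y": -0.6896,"z": -0.0688},{"x": -0.2688,"y": -0.6896,"z": -0.0688},{"x": -0.2688,"y": -0.6896,"z": -0.0688},{}]' > rows.txt && python3 -m crank rows.txt
python3 sw.py 0 .06 -0.002
```

```text
time_s: 15.5
ee_pos: [0.4094, 0.2405, 0.2784]
tcp_rot: [-3.14, -0.071, -0.0]
force: [-0.3, -0.4, -0.4]
finger_gap: 0.001
gripper_force: 0.0
t 15.5 q [ 0.4391 -0.0198  1.9397  0.0005  1.2212  1.9646] F [-0.2771 -0.4037 -0.3994] gap 0.0005238717966467187
rot n 1 total [-0.0006 -0.0003  0.0051] per [-0.0006 -0.0003  0.0051]
world d [ 0.0016 -0.0019 -0.1208] tool-now [0.0015 0.0021 0.1208] tool-after [0.0016 0.002  0.1208]
[ 0.0002  0.0005 -1.    ] [ 0.0001  0.0003 -1.    ] [ 0.0001  0.0002 -1.    ]
```

```bash
echo '[{"x": 0.024,"y": 0.032,"z": 0.64,"az": 0.05},{"z": 0.64},{"z": 0.64},{}]' > rows.txt && python3 -m crank rows.txt
python3 - <<'E'
from h import *
t=eyes.read_camera('top')[170:290,200:360];s=eyes.read_camera('side')[170:320,270:470]
cv2.imwrite('pics/g5.png',np.hstack([cv2.resize(i,(400,300),interpolation=2) for i in(t,s)]))
E
python3 sw.py 0 .021 -0.002
```

```text
time_s: 16.0
ee_pos: [0.41, 0.2337, 0.1553]
tcp_rot: [3.137, 0.053, -0.011]
force: [-0.1, 0.1, -0.8]
finger_gap: 0.002
gripper_force: 0.0
t 16.1 q [ 0.4266  0.128   2.0482 -0.001   0.9639  1.9642] F [-0.2001  0.3959  0.9829] gap -0.0007154334147721854
rot n 1 total [ 0.0002 -0.0017 -0.0064] per [ 0.0002 -0.0017 -0.0064]
world d [ 0.0363  0.0046 -0.0017] tool-now [ 0.0365 -0.0034  0.0018] tool-after [ 0.0365 -0.0032  0.0017]
[ 0.0013 -0.0001 -1.    ] [ 0.0008 -0.0001 -1.    ] [ 0.0004 -0.     -1.    ]
```

View pics/g5.png

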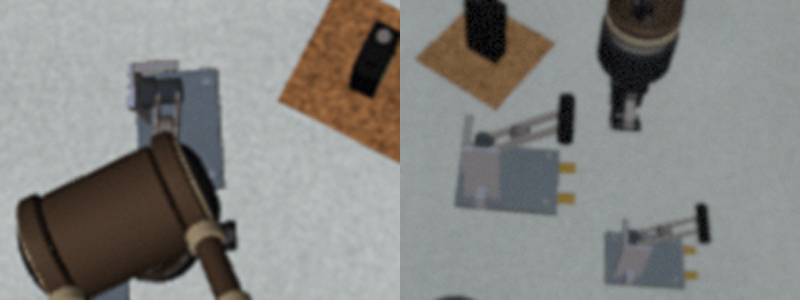

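The closed fingers (side crop (627,112)) stand behind the bar (567,118) at its height. Now move to contact and drive the arc.

Units first: shifts go in shares of 62.5 mm and turns go in units of 0.1 rad. So 0.018 m is 0.288, 0.015 m is 0.24, -0.006 rad is -0.06.

```bash
echo '[{"x": 0.288,"y": -0.0544,"z": 0.032,"az": -0.06},{"x": 0.24},{"x": 0.056},{}]' > rows.txt && python3 -m crank rows.txt
echo '[{"x": 0.1328,"z": -0.1376},{"x": 0.1328,"z": -0.1376},{"x": 0.1584,"z": -0.1088},{"x": 0.1584,"z": -0.1088},{}]' > rows.txt && python3 -m crank rows.txt
python3 sw.py .4 .021 -.002
```

```text
time_s: 16.6
ee_pos: [0.4509, 0.2406, 0.1576]
tcp_rot: [-3.14, -0.062, -0.006]
force: [-0.1, 0.2, -0.1]
finger_gap: -0.003
gripper_force: 0.0
time_s: 17.23
ee_pos: [0.4831, 0.2415, 0.1898]
tcp_rot: [3.14, 0.062, -0.01]
force: [-13.1, -2.2, 10.9]
finger_gap: 0.004
gripper_force: 6.8
t 17.225 q [0.3823 0.2113 1.8775 0.0013 1.0594 1.913 ] F [-13.107   -2.1994  10.8895] gap 0.0036301076931456954
rot n 1 total [ 0.0012  0.0066 -0.0007] per [ 0.0012  0.0066 -0.0007]
world d [ 0.0033  0.0001 -0.0015] tool-now [0.0033 0.     0.0015] tool-after [0.0033 0.     0.0015]
[-0.0049 -0.0011 -1.    ] [-0.0033 -0.0007 -1.    ] [-0.0016 -0.0004 -1.    ]
```

```bash
echo '[{"z": -0.048},{}]' > rows.txt && python3 -m crank rows.txt | grep -E 'ee|force'
echo '[{"x": 0.176,"z": -0.096},{"x": 0.176,"z": -0.096},{}]' > rows.txt && python3 -m crank rows.txt| grep -E 'ee|force'
python3 sw.py .6 .021 -.002
```

```text
ee_pos: [0.4841, 0.2415, 0.191]
force: [-7.4, -0.4, 0.8]
gripper_force: 3.4
ee_pos: [0.5073, 0.2426, 0.2036]
force: [-7.6, -1.5, 2.6]
gripper_force: 3.7
t 17.85 q [ 0.3686  0.233   1.8195 -0.      1.09    1.8999] F [-7.625  -1.498   2.5534] gap 0.004250517194729431
rot n 1 total [ 0.0003  0.0009 -0.0006] per [ 0.0003  0.0009 -0.0006]
world d [ 0.0012 -0.     -0.006 ] tool-now [0.0012 0.0001 0.006 ] tool-after [0.0012 0.0001 0.006 ]
[-0.0006 -0.0003 -1.    ] [-0.0004 -0.0002 -1.    ] [-0.0002 -0.0001 -1.    ]
```

```bash
echo '[{"x": 0.1888,"z": -0.032},{"x": 0.1888,"z": -0.032},{"x": 0.192,"z": -0.016},{}]' > rows.txt && python3 -m crank rows.txt| grep -E 'ee|force'
echo '[{"x": 0.128},{}]' > rows.txt && python3 -m crank rows.txt| grep -E 'ee|force'
echo '[{"x": 0.064},{}]' > rows.txt && python3 -m crank rows.txt| grep -E 'ee|force'
python3 sw.py 1.05 .021 0
```

```text
ee_pos: [0.5434, 0.2444, 0.2095]
force: [-6.9, 0.1, 5.9]
gripper_force: 3.6
ee_pos: [0.551, 0.2447, 0.2093]
force: [-7.1, 0.1, 6.0]
gripper_force: 3.5
ee_pos: [0.5548, 0.2449, 0.2093]
force: [-6.7, 0.0, 6.3]
gripper_force: 3.5
t 18.85 q [0.3436 0.3081 1.7107 0.0005 1.1227 1.8745] F [-6.7116  0.0368  6.3133] gap 0.0023980489877218508
rot n 1 total [-0.0005 -0.     -0.0004] per [-0.0005 -0.     -0.0004]
world d [ 0.0071 -0.0002 -0.0056] tool-now [0.0071 0.0005 0.0056] tool-after [0.0071 0.0005 0.0056]
[-0.      0.0004 -1.    ] [-0.      0.0003 -1.    ] [-0.      0.0001 -1.    ]
```

```bash
python3 - <<'E'
from h import *
s=eyes.read_camera('side')[170:270,280:400]
s0=cv2.resize(s,(720,600),interpolation=2);cv2.imwrite('pics/g6.png',cv2.convertScaleAbs(s0,alpha=1.8,beta=20))
T=sensors.get_state()['ee_pos']
P=[T,T+[0,0,-.014],T+[.021,0,-.0065],T+[.021,0.03,-.0065]]
print((proj('side',P)-[280,170])*6)
E
```

```text
[[213.6527 254.1263]
 [214.0294 276.2961]
 [156.432  258.0024]
 [142.8629 326.7382]]
```

View pics/g6.png

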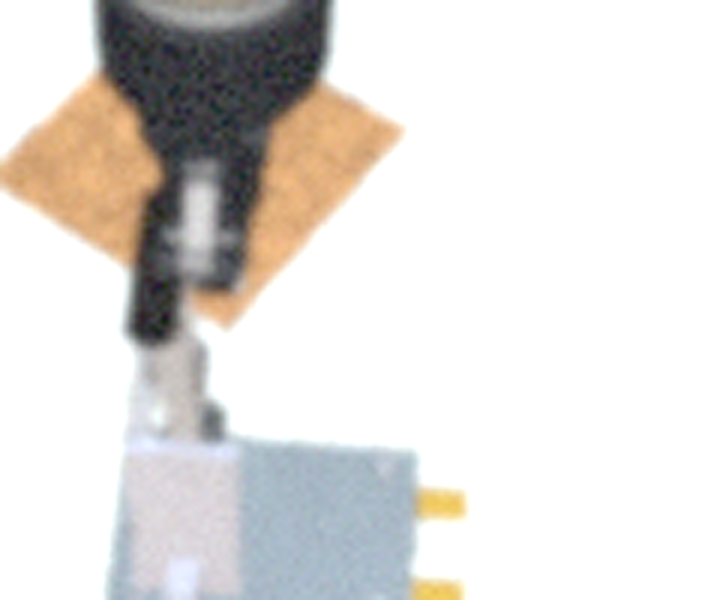

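Bar at (155,200–340), closed fingers at (205,240) just behind it. Contact is near the fingertips, with upward force on them, so I back off slightly and take it lower for a safer hold.

```bash
echo '[{"x": -0.16,"z": 0.048},{"x": -0.16,"z": 0.064},{}]' > rows.txt && python3 -m crank rows.txt| grep -E 'ee|force'
echo '[{"x": 0.144},{"x": 0.144},{}]' > rows.txt && python3 -m crank rows.txt| grep -E 'ee|force'
echo '[{"x": 0.096},{}]' > rows.txt && python3 -m crank rows.txt| grep -E 'ee|force'
echo '[{"x": 0.064},{}]' > rows.txt && python3 -m crank rows.txt| grep -E 'ee|force'
```

```text
ee_pos: [0.5334, 0.2439, 0.2017]
force: [-7.6, 0.8, 4.5]
gripper_force: 3.6
ee_pos: [0.5533, 0.2449, 0.2024]
force: [-6.7, 0.6, 5.5]
gripper_force: 3.5
ee_pos: [0.5589, 0.2451, 0.2022]
force: [-6.6, 0.4, 4.3]
gripper_force: 3.4
ee_pos: [0.5626, 0.2452, 0.202]
force: [-7.6, 0.3, 4.1]
gripper_force: 3.4
```

Converted, 0.003 m is 0.048.

```bash
echo '[{"x": 0.048},{}]' > rows.txt && python3 -m crank rows.txt| grep -E 'ee|force'
echo '[{"x": 0.048},{}]' > rows.txt && python3 -m crank rows.txt| grep -E 'ee|force'
```

```text
ee_pos: [0.5633, 0.2453, 0.202]
force: [-11.3, 0.2, 8.4]
gripper_force: 6.0
ee_pos: [0.5637, 0.2453, 0.202]
force: [-18.1, -0.9, 11.9]
gripper_force: 9.1
```

The tool stopped at x=0.5637 and the force is rising, so the arm is on its stop. I'll check that the hold is stable and that the scene is in order.

Converted, 0.001 m is 0.016.

```bash
echo '[{"x": 0.016},{},{},{},{},{},{},{},{},{}]' > rows.txt && python3 -m crank rows.txt| grep -E 'ee|force|time'
python3 - <<'E'
from h import *
s=eyes.read_camera('side');t=eyes.read_camera('top')
a=cv2.resize(s[100:270,230:400],(400,400),interpolation=2);b=cv2.resize(t[120:280,270:430],(400,400),interpolation=2)
cv2.imwrite('pics/g7.png',cv2.convertScaleAbs(np.hstack([a,b]),alpha=1.5,beta=15))
E
```

```text
time_s: 21.9
ee_pos: [0.5638, 0.2453, 0.202]
force: [-19.7, -1.0, 13.4]
gripper_force: 10.1
```

View pics/g7.png

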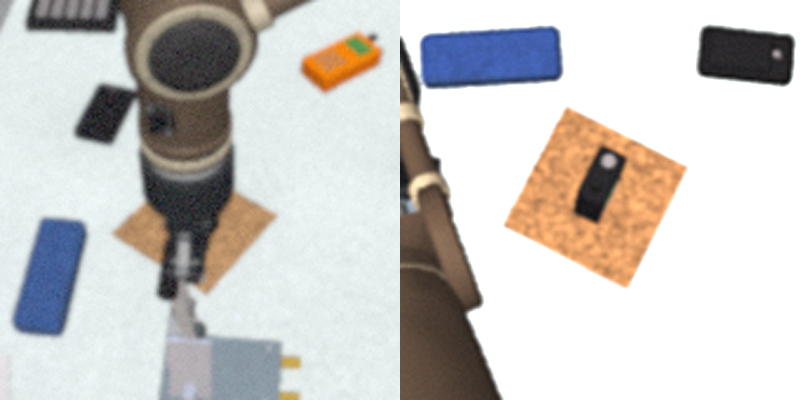

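The receiver still stands on the mat ((600,185) in the right half), the bystanders haven't moved, and the bar ((168,270) in the left half) is held at its stop with a steady force. Handing in.

```bash
python3 -c "
from cell import ticket;print(ticket.sign_off())"
```

```text
the job is handed in; nothing more can be done
None
```

The job is handed in at about 22 s: the receiver is standing upright on its foot on the cork mat and released, the larger changeover's arm is held against its stop with a steady push of about 20 N, and the mouse and glasses case are where they were; the tumbler was not in my last picture, but the arm never went near it.

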